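# Lock the end wings of a clip-lock storage box

## Robot

A 6-joint arm with a two-finger parallel gripper is mounted at the origin on the work surface. World frame = base frame: x ahead of the robot, y to its left, z up, the work surface at z = 0. Lengths are in m, angles in rad, forces in N, time in s.
With the tool pointing down it reaches from about 0.375 to 0.9 m from the base axis. Payload 3.1 kg.
Tool frame: the origin (TCP) lies between the finger pads; the fingertips stand 11 mm ahead of it and the grasp point (between the pads) lies 8 mm behind it; z points along the fingers, y is the direction in which the jaws open and shut (so a half turn about z gives the same grasp; the last joint's range is limited). The gripper opens to 85 mm and grips with 20 to 120 N. Pads are 22 mm wide; open, the fingers measure 114 mm over their backs; the gripper's body (76 mm by 85 mm) begins 54 mm behind the grasp point. The pads swing forward as they close: fully open they stand 13 mm farther back than shut.
Start: joints at [1.014, 0.527, 1.433, -0, 1.181, -0.178], TCP at [0.231, 0.581, 0.242] pointing down, gripper open.
Joint ranges: [-3.08, 3.08], [-0.75, 2.2], [0.22, 2.44], [-1.43, 4.57], [0, 2.65], [-2.85, 2.85]. Speed limits (rad/s): [2.79, 2.79, 3.14, 3.14, 3.14, 3.14].

## Interface

Orientations are given as a unit quaternion [x, y, z, w].
In Python, from station import manip gives the robot as it stands. The module is installed in compiled form; this text tells all that it offers.
- The arm moves only by the tool arm_command, never from a script. Its argument "rows" is a list of rows, each a list of 3 entries, a list of its own where there are three numbers: the shift along the world's x, y, z in mm, then the turn about the world's z in rad, then the closure, from -1 (fully open) to 1 (shut), so that 0 is half open. A call has 1 to 12 rows; each row shifts and turns the commanded pose from where the row before left it; what a row does not reach is not made up. A row lasts 1/8 s, in which the tool goes at most 62.5 mm and 10.7 degrees, less where a joint would pass 70% of its speed; a pose out of reach is approached as far as the arm can. A call with a gripper value outside its range is refused whole. The fingers move at their own pace and stop on an object; "squeeze" is the grip in N (left out, the last holds). Time passes only in rows, so rows that do not move let the fingers close. It gives the time, the measured TCP pose, the force and the opening at its end, in the units of the state.
- manip.sense(): the state, without advancing time (a new reading comes with each control period).
- manip.snapshot(name): name is "side" or "top" or "wrist"; returns the picture (420x560x3 uint8, blue, green, red); there is no depth.
- manip.get_calibration(name): a dict with "fovy" (degrees; the focal length in pixels is half the picture's height over the tangent of half this angle, whatever the lens; pixels are square), "cx", "cy" (the principal point, pixels), "k1" (the pictures are not rectified: a ray, as slopes to the right and down, at radius r is drawn at 1 + k1 r^2 times it, then the intrinsics apply), "R" (3x3) and "t" (3): a world point X has camera coordinates R X + t. Camera axes: x right, y down, z forward; pixel columns grow to the right and rows downward; lengths in m; the calibration is good to about 2 mm. A picture is of the moment at which its call begins: read the wrist's pose just before it. get_calibration takes no time and is no camera call; for the wrist camera it gives the pose at the moment of the call.
- manip.sign_off(): hands the job in, once; it reports no verdict.
The state is a dict: "t": time; "q": joint angles; "qd": joint speeds; "tau": joint torques, N m; "tcp_pos": TCP position; "tool_rot": TCP orientation; "force": force on the tool from outside, world axes, zero at the start; "ft_torque": the same for the moment, N m; "finger_gap": opening from 0.0 (shut) to 1.0 (fully open).
Only numpy, scipy, OpenCV 4.12 (cv2) and the standard library are available. Lean on these libraries where they do the work, as an engineer would, in place of code of your own. Each camera call takes 0.05 s, during which the arm holds its last target.

## Task

The storage box of palm sugar is locked on its two long sides, but the wings at its two ends still stand open. With the fingertips fold each end wing over and press it in until its ridge snaps beneath the rim and it stays flat against the box by itself. Do not lift the box or shove it out of its place, keep the long-side wings locked, and leave everything else where it stands.

Things in the scene. Friction and masses are not known exactly. Their poses are not given: they have to be found in the camera images.
- box: clip-lock food box: clear plastic full of brown palm-sugar cakes, green lid seated, a green wing hinged on each lid edge. Standing loose, about 3 kg (a level push over about 12 N slides it). Walls 128 mm (x) by 208 mm (y); lid 147 by 227 mm, its top 117 mm above the counter; the clear rim's down-turned lip lies 16 to 22 mm below the hinges. Origin: centre of its underside; y along its length, z up
- wing_l_hinge (a point): middle of the end (box +y) wing's hinge line, on the lid's edge, at +115 mm along box y and 113 mm above the counter; the line runs along box x. The open green wing is a plate 86 mm wide, 38 mm from hinge to free edge, 3 mm thick, with a ridge across its inner face 22 mm from the hinge; once locked its outer face stands 3 mm outside the hinge line
- wing_r_hinge (a point): middle of the end (box -y) wing's hinge line, on the lid's edge, at -115 mm along box y and 113 mm above the counter; the line runs along box x. The open green wing is a plate 86 mm wide, 38 mm from hinge to free edge, 3 mm thick, with a ridge across its inner face 22 mm from the hinge; once locked its outer face stands 3 mm outside the hinge line
- wing_l (a joint): angle of the end (box +y) wing about its hinge: 0 = flat down against the box end, 1.57 = straight out level; starts open at 1.6 to 2.5. Let go before it snaps, it springs back out to about 1.1. It takes 2 N to fold; its ridge meets the rim's lip at 0.37 and must be forced past it to below 0.1, with about 6 to 7 N pressed inward 30 mm below the hinge; snapped, it rests at 0.01 to 0.03 by itself
- wing_r (a joint): angle of the end (box -y) wing about its hinge: 0 = flat down against the box end, 1.57 = straight out level; starts open at 1.6 to 2.5. Let go before it snaps, it springs back out to about 1.1. It takes 2 N to fold; its ridge meets the rim's lip at 0.37 and must be forced past it to below 0.1, with about 6 to 7 N pressed inward 30 mm below the hinge; snapped, it rests at 0.01 to 0.03 by itself
- wing_l_edge (a point): middle of the free edge of the end (box +y) wing, on its outer face (the face that looks away from the box once the wing hangs down)
- wing_r_edge (a point): middle of the free edge of the end (box -y) wing, on its outer face (the face that looks away from the box once the wing hangs down)
- wing_f (a joint): angle of the long-side wing at box -x, 120 mm wide, hinged 75 mm from the middle; locked at the start: about 0.01; grows as it opens
- wing_b (a joint): the same for the long-side wing at box +x
- mortar: granite mortar, dark grey, 164 mm across, 118 mm high, 5.5 kg; origin: centre of its underside
- pestle: hardwood pestle lying on the counter in front of the box, 192 mm long, 42 mm thick; origin: under its middle; x along its length
- bowls: stack of three nested white ceramic bowls behind the box, 136 mm across, 98 mm high in all; origin: centre of its underside
- funnel: stainless steel funnel standing mouth down, 104 mm across, 112 mm high; origin: centre of its underside
- jar_a: closed glass jar with a red twist cap on the turntable, 72 mm across, 112 mm high; origin: centre of its underside
- jar_b: closed glass jar with a brass twist cap on the turntable, 72 mm across, 112 mm high; origin: centre of its underside
- turntable: lazy susan carrying the two jars, wooden platter 204 mm across, its top 28 mm above the counter, free to turn; origin: centre of its underside

How it is judged:
By the outcome, as a careful person would: the job done as asked, in the order asked, and still so for the second after the job is handed in, with the robot touching nothing.
It also fails if it takes over 40 s, if anything falls off the work surface, if the arm or the gripper's body presses on something with over 40 N, if the wrist force passes 120 N, or if a joint passes its speed limit or range.

## Working session

There is one attempt and no reset: what is moved stays moved. The work goes in short steps, Python scripts to look and compute and a tool call to move; the robot and the scene stay as the last step left them, time stands still between calls to the robot, and variables do not carry over. Pictures are saved under pics/ and viewed, and the job is handed in when it is done.

Besides the shell and the picture viewer there is one more tool, called after "Emit:" as name(argument=value, ...) on one line, values as JSON. arm_command: Moves the arm, as the interface text tells. Its arguments: {"type":"object","properties":{"rows":{"type":"array","items":{"type":"array"}},"squeeze":{"type":"number"}},"required":["rows"]}

```bash
mkdir -p pics; python3 - <<'E'
from station import manip
import cv2
for n in ("side","top","wrist"):
    c=manip.get_calibration(n); print(n,c)
    cv2.imwrite(f"pics/{n}0.png",manip.snapshot(n))
s=manip.sense(); print(s)
E
```

```text
side {'fovy': 46.22267121548912, 'cx': 285.9110180146892, 'cy': 208.24750923908945, 'k1': -0.11094605901311215, 'R': array([[ 0.7809952 , -0.62448112,  0.0083561 ],
       [-0.31351869, -0.40359751, -0.85954353],
       [ 0.54014121,  0.66867958, -0.51099422]]), 't': array([-0.43586693,  0.24720184,  1.43869151])}
top {'fovy': 48.46835156804619, 'cx': 269.8491664019098, 'cy': 204.6363418419568, 'k1': -0.16070181039607218, 'R': array([[-0.01938799, -0.99967927, -0.01629318],
       [-0.98416918,  0.02195353, -0.17586664],
       [ 0.17616792,  0.01262555, -0.98427916]]), 't': array([0.00821625, 0.54851284, 1.58863586])}
wrist {'fovy': 68.76312151294013, 'cx': 278.5658466905101, 'cy': 210.68954858112036, 'k1': 0.004712232935786036, 'R': array([[ 0.37058482,  0.9287976 , -0.00138375],
       [ 0.88136483, -0.35118862,  0.31601044],
       [ 0.29302378, -0.11832826, -0.9487547 ]]), 't': array([-0.62264245, -0.03996161,  0.38075247])}
{'t': 0.15, 'q': array([ 1.01351014e+00,  5.28266596e-01,  1.43362945e+00, -6.18136327e-06,
        1.18138222e+00, -1.78494264e-01]), 'qd': array([ 4.86802166e-04, -1.69906423e-03, -1.80151901e-03, -6.18955169e-04,
        9.04053539e-04, -5.28362207e-05]), 'tau': array([-3.00341517e-04, -4.42742550e+01, -1.78276205e+01, -1.89825591e-04,
        5.63367095e-03, -3.75964714e-05]), 'tcp_pos': array([0.23080654, 0.58024412, 0.24154298]), 'tool_rot': array([ 1.88264469e-01,  9.82118007e-01, -7.87440160e-04, -3.00446076e-04]), 'force': array([-1.02786453,  0.38072885, -0.44851252]), 'ft_torque': array([ 0.04440453, -0.03926955,  0.02432327]), 'finger_gap': 1.0001761768801034}
```

View pics/side0.png

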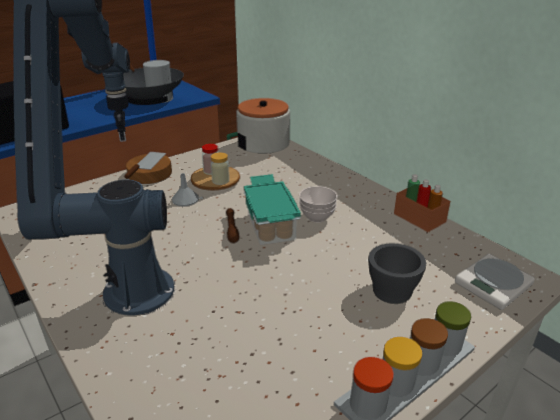

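View pics/top0.png

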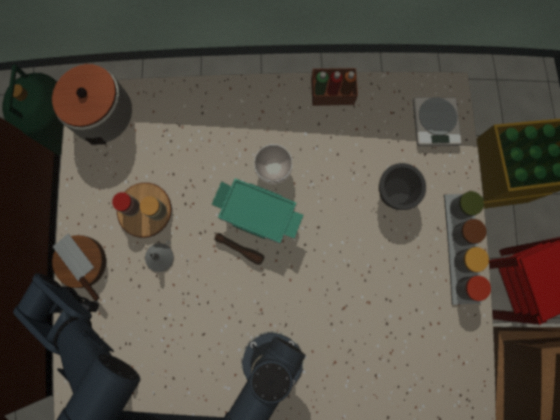

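View pics/wrist0.png

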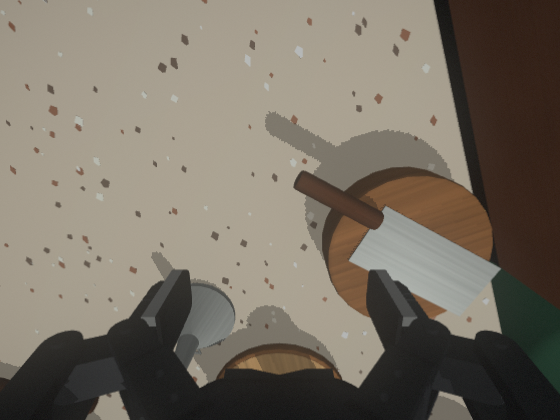

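The top picture shows the lid around (260,210), its end wings at about (222,194) and (293,224), and the pestle at (240,248). I'll enlarge this area to get exact corners.

```bash
python3 - <<'E'
import cv2
t=cv2.imread("pics/top0.png")[165:275,190:320]; s=cv2.imread("pics/side0.png")[135:250,140:350]
cv2.imwrite("pics/topz.png",cv2.resize(t,None,fx=5.4,fy=5.4,interpolation=cv2.INTER_CUBIC))
cv2.imwrite("pics/sidez.png",cv2.resize(s,None,fx=3.8,fy=3.8,interpolation=cv2.INTER_CUBIC))
E
```

```text
(no output)
```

View pics/topz.png

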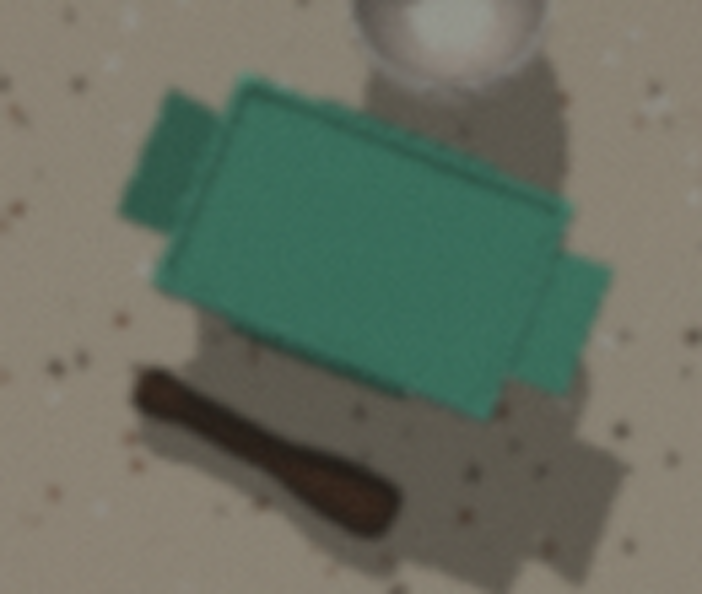

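View pics/sidez.png

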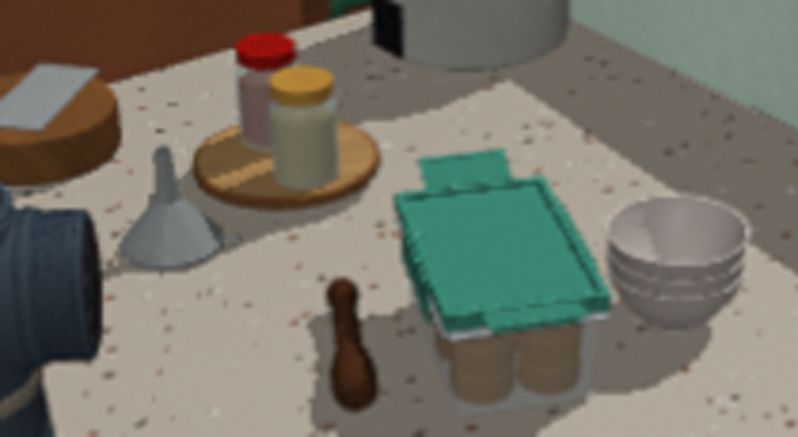

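The enlarged top view (offset 190,165, scale 5.4) puts the lid corners at (245,78), (570,210), (490,418) and (157,285). The free-edge corners are (172,90) and (122,213) on the +y wing, and (610,268) and (568,395) on the -y wing. Next I'll fit the pose.

```bash
cat > h.py <<'E'
import numpy as np, cv2
from station import manip
from scipy.optimize import least_squares
def proj(c,X):
    X=np.atleast_2d(X); p=X@np.asarray(c['R']).T+c['t']; s=p[:,:2]/p[:,2:]
    r2=(s**2).sum(1,keepdims=True); s=s*(1+c['k1']*r2); f=210/np.tan(np.radians(c['fovy']/2))
    return s*f+[c['cx'],c['cy']]
def b2w(b,P):
    P=np.atleast_2d(P); c,s=np.cos(b[2]),np.sin(b[2])
    return np.c_[b[0]+c*P[:,0]-s*P[:,1], b[1]+s*P[:,0]+c*P[:,1], P[:,2]]
def edge(sgn,a): # free edge corners, outer face
    out=[]
    for x in (.043,-.043):
        out.append([x,sgn*(.115+.038*np.sin(a)+.003*np.cos(a)),.113-.038*np.cos(a)+.003*np.sin(a)])
    return np.array(out)
lid=np.array([[.0735,.1135,.117],[.0735,-.1135,.117],[-.0735,-.1135,.117],[-.0735,.1135,.117]])
E
python3 - <<'E'
from h import *
cal=manip.get_calibration("top")
z=lambda a:(np.array(a,float)+.5)/5.4-.5+[190,165]
uv=z([[245,78],[570,210],[490,418],[157,285]])
L=z([[172,90],[122,213]]);R=z([[610,268],[568,395]])
def f(v):return (proj(cal,b2w(v,lid))-uv).ravel()
r=least_squares(f,[.6,0,-.4]);b=r.x;print(b,r.fun)
def g(v):return np.r_[f(v),(proj(cal,b2w(v,edge(1,v[3])))-L).ravel(),(proj(cal,b2w(v,edge(-1,v[4])))-R).ravel()]
for a0 in ([1.6,1.6],[2.3,2.3],[2.3,1.6],[1.6,2.3]):
    r=least_squares(g,np.r_[b,a0]);print(r.x,r.cost)
np.save("box.npy",b)
# side overlay
img=cv2.imread("pics/side0.png");cs=manip.get_calibration("side")
img=cv2.resize(img[135:250,140:350],None,fx=3.8,fy=3.8)
b=r.x
for P,c in((lid,(0,0,255)),(edge(1,b[3]),(255,0,0)),(edge(-1,b[4]),(255,0,255)),(np.array([[.064,-.104,0],[-.064,-.104,0]]),(0,255,255))):
    for u in proj(cs,b2w(b,P)): cv2.circle(img,tuple(int(x) for x in (u-[140,135]+.5)*3.8-.5),3,c,-1)
cv2.imwrite("pics/ov.png",img)
for n,P in (("hl",[0,.115,.113]),("hr",[0,-.115,.113])): print(n,b2w(b,P))
# pestle ends
for uv in z([[150,388],[370,510]]):
    q=least_squares(lambda v:(proj(cal,[v[0],v[1],.018])-uv).ravel(),[.5,0]);print(q.x)
for nm,uv,zz in(("bowl",[273,162],.098),("jarb",[150,205],.14),("fun",[155,256],.112)):
    q=least_squares(lambda v:(proj(cal,[v[0],v[1],zz])-uv).ravel(),[.5,0]);print(nm,q.x)
E
```

```text
[ 0.51820915  0.03899231 -0.40461159] [-0.44097445 -0.84435686  1.4908296  -0.82646102  0.02580822  1.13271883
 -1.09115135  0.44163931]
[ 0.51902411  0.03884035 -0.40543669  2.12854038  1.95520318] 4.639053963994899
[ 0.51902411  0.03884037 -0.40543669  2.12854282  1.95520253] 4.6390539639077595
[ 0.51902411  0.03884036 -0.40543669  2.12854255  1.9552026 ] 4.63905396390658
[ 0.51902411  0.03884036 -0.40543669  2.12854118  1.95520296] 4.639053963942619
hl [[0.56438242 0.14451734 0.113     ]]
hr [[ 0.4736658  -0.06683662  0.113     ]]
[0.44353559 0.18566727]
[0.36089002 0.04217247]
bowl [ 0.68945603 -0.01766477]
jarb [0.53996372 0.39840489]
fun [0.37058072 0.38516871]
```

View pics/ov.png

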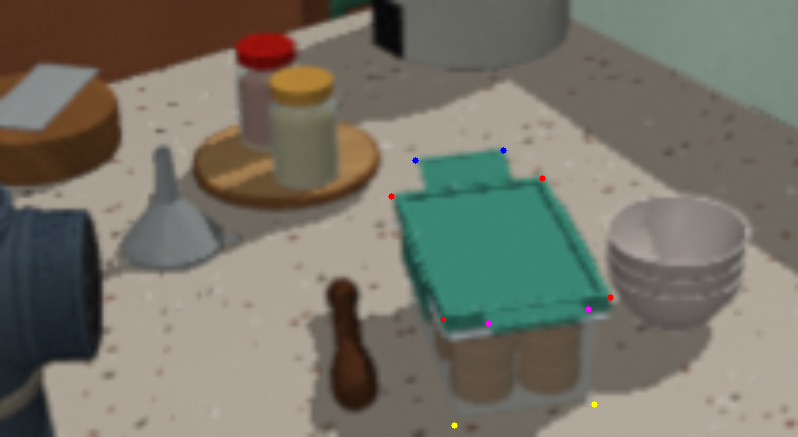

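The box centre is at (0.519, 0.039) with yaw -0.405, and the wings stand at about 2.1 and 1.95. I'll shut the gripper, turn the jaw axis to lie along box x, and go above the +y wing.

Emit:
arm_command(rows=[[[29,-34,0],-0.133,1],[[29,-34,0],-0.133,1],[[29,-34,0],-0.133,1],[[29,-34,0],-0.133,1],[[29,-34,0],-0.133,1],[[29,-34,0],-0.133,1],[[29,-34,0],-0.133,1],[[29,-34,0],-0.133,1],[[29,-34,0],-0.133,1],[[29,-34,0],-0.133,1],[[29,-33,0],-0.133,1],[[28,-30,0],-0.134,1]], squeeze=20)

```text
t: 1.65
tcp_pos: [0.5788, 0.1763, 0.242]
tool_rot: [0.836, 0.548, -0.0, -0.0]
force: [0.4, 0.6, -0.8]
finger_gap: -0.0
```

Emit:
arm_command(rows=[[[0,0,-25],0,1],[[0,0,-25],0,1],[[0,0,0],0,1]])

```text
t: 2.02
tcp_pos: [0.5763, 0.1773, 0.1901]
tool_rot: [0.835, 0.55, -0.003, -0.001]
force: [0.4, 0.4, 1.1]
finger_gap: -0.001
```

```bash
cat > st.py <<'E'
from h import *
from scipy.spatial.transform import Rotation as Ro
import sys
b=np.load("box.npy")
def st():
    s=manip.sense();p=s['tcp_pos'];c,sn=np.cos(b[2]),np.sin(b[2])
    d=p[:2]-b[:2];F=s['force']
    M=Ro.from_quat(s['tool_rot']).as_matrix()
    print("t",round(s['t'],2),"tcp",p.round(4),"box-xy",np.round([c*d[0]+sn*d[1],-sn*d[0]+c*d[1]],4),"Fbox",np.round([c*F[0]+sn*F[1],-sn*F[0]+c*F[1],F[2]],2),"yawerr",round(np.arctan2(M[1,1],M[0,1])-b[2],3),"gap",round(s['finger_gap'],3))
E
python3 - <<'E'
from h import *
b=np.array([0.51902411,0.03884036,-0.40543669]);np.save("box.npy",b)
from st import *
st()
for n in("wrist","side"): cv2.imwrite(f"pics/{n}1.png",manip.snapshot(n))
E
```

```text
t 2.02 tcp [0.5763 0.1773 0.1901] box-xy [-0.0019  0.1498] Fbox [0.24 0.54 1.14] yawerr -0.0 gap -0.001
```

View pics/wrist1.png

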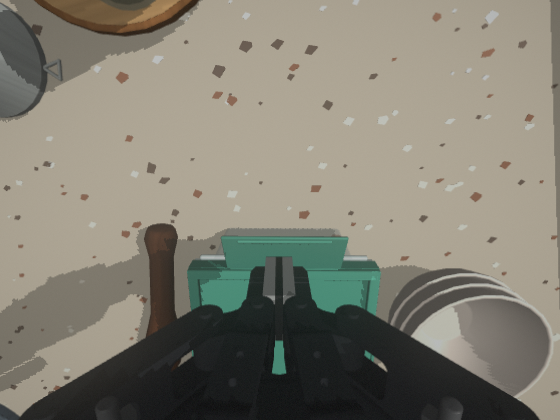

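View pics/side1.png

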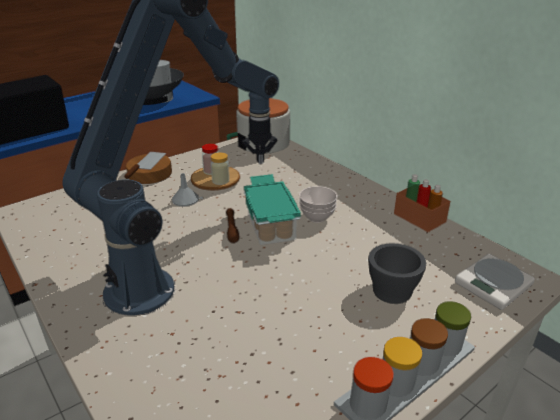

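In the wrist view the fingertips are centred over the +y wing. The wing's free edge runs (222,236)–(348,237), and the lid's end corners are at (189,263) and (380,263). I'll compare these with the model's prediction.

```bash
python3 - <<'E'
from st import *
c=manip.get_calibration("wrist")
print(proj(c,b2w(b,lid[[0,3]])))
for a in (1.9,2.0,2.13,2.3): print(a,proj(c,b2w(b,edge(1,a))).round(1))
print(proj(c,b2w(b,[[0.043,.115,.113],[-.043,.115,.113]])))
i=cv2.imread("pics/wrist1.png")[215:345,170:400]
cv2.imwrite("pics/w1z.png",cv2.resize(i,None,fx=3.4,fy=3.4,interpolation=cv2.INTER_CUBIC))
E
```

```text
[[376.24571095 271.24813136]
 [183.08120495 271.21456745]]
1.9 [[342.1 232.4]
 [217.4 232.4]]
2.0 [[342.9 236.6]
 [216.6 236.6]]
2.13 [[343.9 242.8]
 [215.6 242.8]]
2.3 [[344.9 251.8]
 [214.6 251.8]]
[[335.32789048 266.88938619]
 [223.94008038 266.87142425]]
```

View pics/w1z.png

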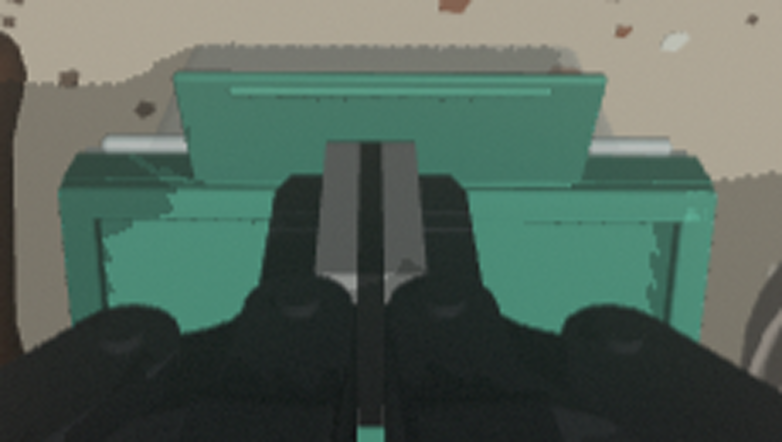

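The lid edge row matches to within 1 px, so box y is good. There is a 3 mm offset in x, which doesn't matter here. Next I'll press down on the wing.

Emit:
arm_command(rows=[[[0,0,-30],0,1],[[0,0,-12],0,1],[[0,0,-10],0,1],[[0,0,-10],0,1],[[0,0,-10],0,1],[[0,0,0],0,1]])

```text
t: 2.88
tcp_pos: [0.5777, 0.1775, 0.1196]
tool_rot: [0.835, 0.55, -0.001, -0.0]
force: [0.2, 0.5, -0.3]
finger_gap: 0.004
```

```bash
python3 - <<'E'
from st import *
st()
i=manip.snapshot("wrist");cv2.imwrite("pics/w2.png",i)
E
```

```text
t 2.88 tcp [0.5777 0.1775 0.1196] box-xy [-0.0008  0.1506] Fbox [ 0.02  0.59 -0.26] yawerr 0.001 gap 0.004
```

View pics/w2.png

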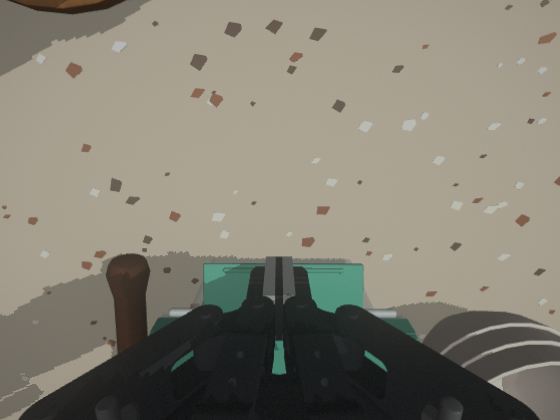

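The wing is folding: it now lies beneath the tip, with its free edge at row 264. I'll carry on down.

Emit:
arm_command(rows=[[[0,0,-8],0,1],[[0,0,-8],0,1],[[0,0,-8],0,1],[[0,0,-7],0,1],[[0,0,0],0,1]])

```text
t: 3.55
tcp_pos: [0.5777, 0.1778, 0.0883]
tool_rot: [0.835, 0.55, -0.0, -0.0]
force: [0.4, 1.0, -1.3]
finger_gap: -0.0
```

```bash
python3 - <<'E'
from st import *
st()
i=manip.snapshot("wrist");cv2.imwrite("pics/w3.png",i)
E
```

```text
t 3.55 tcp [0.5777 0.1778 0.0883] box-xy [-0.0009  0.1508] Fbox [ 0.02  1.07 -1.27] yawerr 0.0 gap -0.0
```

View pics/w3.png

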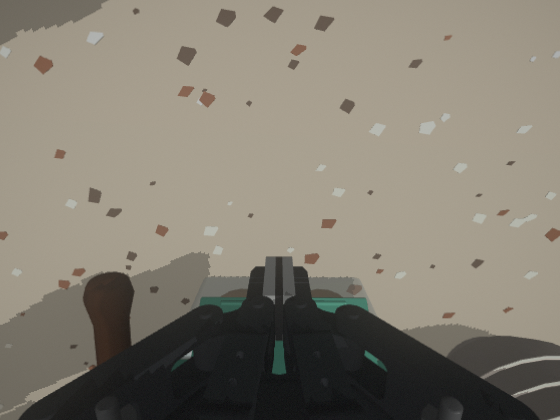

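The wing is folded to about 0.6 and the tip stands outside it. Now I'll push inward.

Emit:
arm_command(rows=[[[-1.6,-3.7,0],0,1],[[-1.6,-3.7,0],0,1],[[0,0,0],0,1]])

```text
t: 3.98
tcp_pos: [0.5748, 0.1699, 0.0896]
tool_rot: [0.835, 0.55, -0.0, 0.0]
force: [0.4, 1.3, -1.0]
finger_gap: -0.004
```

```bash
python3 -c "
from st import *
st()"
```

```text
t 3.98 tcp [0.5748 0.1699 0.0896] box-xy [-0.0004  0.1424] Fbox [-0.15  1.34 -1.03] yawerr 0.0 gap -0.004
```

Emit:
arm_command(rows=[[[-0.8,-1.8,0],0,1],[[-0.8,-1.8,0],0,1],[[0,0,0],0,1]])

```text
t: 4.35
tcp_pos: [0.5741, 0.1679, 0.0895]
tool_rot: [0.835, 0.55, 0.002, -0.0]
force: [2.4, 6.3, -3.0]
finger_gap: 0.003
```

```bash
python3 -c "
from st import *
st()"
```

```text
t 4.35 tcp [0.5741 0.1679 0.0895] box-xy [-0.0002  0.1403] Fbox [-0.22  6.71 -2.97] yawerr -0.001 gap 0.003
```

Emit:
arm_command(rows=[[[-0.6,-1.4,0],0,1],[[0,0,0],0,1]])

```text
t: 4.6
tcp_pos: [0.5738, 0.167, 0.0895]
tool_rot: [0.835, 0.55, 0.002, -0.0]
force: [2.5, 8.5, -3.7]
finger_gap: -0.003
```

```bash
python3 -c "
from st import *
st()"
```

```text
t 4.6 tcp [0.5738 0.167  0.0895] box-xy [-0.0002  0.1394] Fbox [-1.01  8.79 -3.66] yawerr -0.001 gap -0.003
```

Emit:
arm_command(rows=[[[-0.6,-1.4,0],0,1],[[0,0,0],0,1]])

```text
t: 4.85
tcp_pos: [0.5734, 0.1658, 0.0894]
tool_rot: [0.835, 0.55, 0.002, -0.0]
force: [3.6, 9.6, -4.1]
finger_gap: -0.0
```

```bash
python3 -c "
from st import *
st()"
```

```text
t 4.85 tcp [0.5734 0.1658 0.0894] box-xy [-1.000e-04  1.381e-01] Fbox [-0.48 10.28 -4.13] yawerr -0.001 gap -0.0
```

The force is 10 N, with friction pulling upward on the wing. I'll lower the tip to the free edge, which gives a longer lever and presses the box down, and check whether the box has moved.

Emit:
arm_command(rows=[[[0,0,-4],0,1],[[0,0,-4],0,1],[[0,0,0],0,1]])

```text
t: 5.22
tcp_pos: [0.5738, 0.1644, 0.0822]
tool_rot: [0.835, 0.55, 0.002, 0.001]
force: [3.0, 4.5, 1.9]
finger_gap: -0.001
```

```bash
python3 - <<'E'
from st import *
st()
a=cv2.imread("pics/top0.png");i=manip.snapshot("top");cv2.imwrite("pics/t3.png",i)
z=lambda t:cv2.resize(t[165:275,190:320],None,fx=4,fy=4,interpolation=cv2.INTER_CUBIC)
cv2.imwrite("pics/t3z.png",z(i))
# shift of lower-right part of the lid
p=lambda t:np.float32(cv2.cvtColor(t,cv2.COLOR_BGR2GRAY))[205:250,250:306]
print(cv2.phaseCorrelate(p(a),p(i)))
E
```

```text
t 5.22 tcp [0.5738 0.1644 0.0822] box-xy [0.0008 0.137 ] Fbox [1.   5.35 1.87] yawerr 0.0 gap -0.001
((0.08586078007256503, 0.5462285471274768), 1.0195090286820023)
```

View pics/t3z.png

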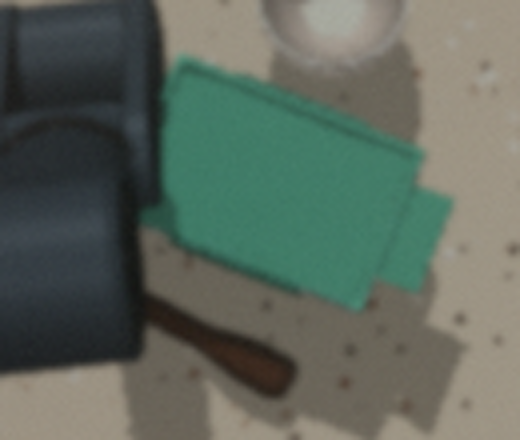

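The box appears unmoved (shift under 0.6 px), and the force fell to 5 N. I'll continue inward.

Emit:
arm_command(rows=[[[-0.6,-1.4,-0.5],0,1],[[0,0,0],0,1]])

```text
t: 5.52
tcp_pos: [0.5727, 0.1624, 0.0815]
tool_rot: [0.835, 0.55, 0.001, 0.001]
force: [2.4, 3.0, 2.7]
finger_gap: 0.003
```

```bash
python3 -c "
from st import *
st()"
```

```text
t 5.53 tcp [0.5727 0.1624 0.0815] box-xy [0.0006 0.1347] Fbox [0.96 3.73 2.72] yawerr 0.001 gap 0.003
```

Emit:
arm_command(rows=[[[-0.6,-1.4,-0.5],0,1],[[0,0,0],0,1]])

```text
t: 5.78
tcp_pos: [0.5708, 0.1608, 0.0802]
tool_rot: [0.835, 0.55, -0.0, 0.0]
force: [2.9, 3.0, 1.4]
finger_gap: -0.002
```

```bash
python3 -c "
from st import *
st()"
```

```text
t 5.78 tcp [0.5708 0.1608 0.0802] box-xy [-0.0005  0.1325] Fbox [1.51 3.86 1.38] yawerr 0.0 gap -0.002
```

Emit:
arm_command(rows=[[[-0.6,-1.4,0],0,1],[[0,0,0],0,1]])

```text
t: 6.02
tcp_pos: [0.5707, 0.1605, 0.0802]
tool_rot: [0.835, 0.55, 0.001, -0.0]
force: [2.6, 6.2, -0.0]
finger_gap: -0.002
```

```bash
python3 -c "
from st import *
st()"
```

```text
t 6.03 tcp [0.5707 0.1605 0.0802] box-xy [-0.0005  0.1322] Fbox [-0.1   6.73 -0.02] yawerr -0.0 gap -0.002
```

Emit:
arm_command(rows=[[[-0.6,-1.4,0],0,1],[[0,0,0],0,1]])

```text
t: 6.28
tcp_pos: [0.5706, 0.1602, 0.0803]
tool_rot: [0.835, 0.55, 0.002, -0.001]
force: [3.8, 9.6, 0.2]
finger_gap: 0.0
```

```bash
python3 -c "
from st import *
st()
cv2.imwrite('pics/w4.png',manip.snapshot('wrist'))"
```

```text
t 6.28 tcp [0.5706 0.1602 0.0803] box-xy [-0.0004  0.1318] Fbox [-0.31 10.27  0.2 ] yawerr -0.001 gap 0.0
```

View pics/w4.png

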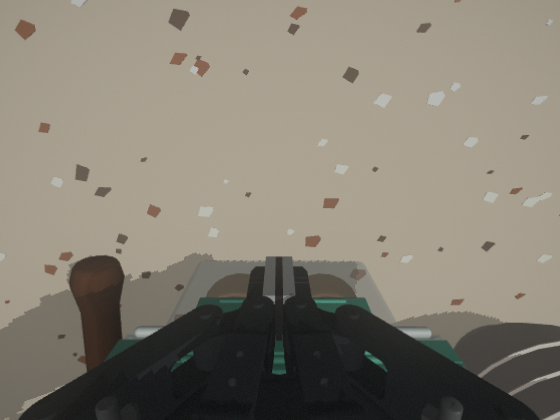

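It has hit a hard stop at 0.132, which suggests the wing snapped. I'll back off and look.

Emit:
arm_command(rows=[[[3,7,0],0,1],[[6,14,0],0,1],[[8,18,0],0,1],[[8,18,0],0,1],[[0,0,0],0,1]])

```text
t: 6.95
tcp_pos: [0.5955, 0.2172, 0.0803]
tool_rot: [0.834, 0.551, 0.001, 0.0]
force: [-0.5, 1.0, -0.7]
finger_gap: 0.001
```

```bash
python3 -c "
from st import *
st()
cv2.imwrite('pics/w5.png',manip.snapshot('wrist'))"
```

```text
t 6.95 tcp [0.5955 0.2172 0.0803] box-xy [-1.00e-04  1.94e-01] Fbox [-0.88  0.69 -0.68] yawerr 0.003 gap 0.001
```

View pics/w5.png

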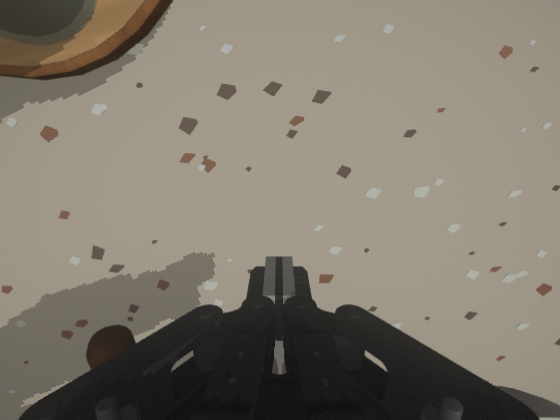

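Emit:
arm_command(rows=[[[0,0,45],0,1],[[0,0,45],0,1],[[0,0,35],0,1],[[-18,-43,0],0,1],[[-19,-43,0],0,1],[[0,0,0],0,1]])

```text
t: 7.75
tcp_pos: [0.5555, 0.1265, 0.2053]
tool_rot: [0.836, 0.549, -0.002, -0.0]
force: [0.6, 0.0, 0.0]
finger_gap: 0.001
```

```bash
python3 -c "
from st import *
st()
c=manip.get_calibration('wrist')
i=manip.snapshot('wrist');cv2.imwrite('pics/w6.png',i)
print(proj(c,b2w(b,lid[[0,3]])).round(1))
for a in (0.02,.3,1.1): print(a,proj(c,b2w(b,edge(1,a))).round(1))
"
```

```text
t 7.75 tcp [0.5555 0.1265 0.2053] box-xy [-0.001  0.095] Fbox [0.52 0.26 0.03] yawerr -0.003 gap 0.001
[[379.9 195.2]
 [181.9 195.8]]
0.02 [[330.2 176.3]
 [231.  176.7]]
0.3 [[331.3 165. ]
 [229.9 165.3]]
1.1 [[337.1 142.2]
 [224.1 142.6]]
```

View pics/w6.png

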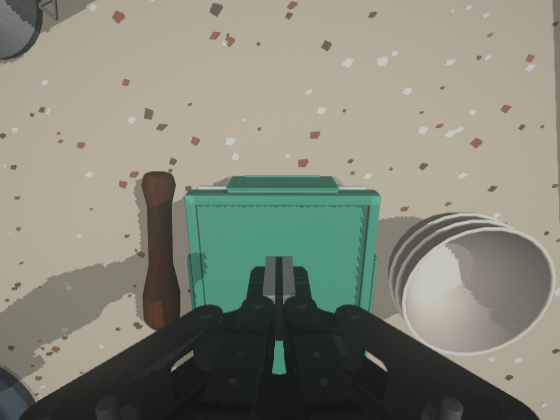

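The +y wing's free edge is at row 177, which is where the model puts an angle of 0.02. It is locked with nothing touching it, and the lid edge is where it was predicted. On to the -y end.

Emit:
arm_command(rows=[[[-19,-45,0],0,1],[[-19,-45,0],0,1],[[-19,-45,0],0,1],[[-19,-45,0],0,1],[[-20,-45,0],0,1],[[0,0,-30],0,1],[[0,0,0],0,1]])

```text
t: 8.68
tcp_pos: [0.4608, -0.0954, 0.174]
tool_rot: [0.835, 0.55, -0.001, -0.002]
force: [0.2, 0.2, -0.8]
finger_gap: -0.003
```

```bash
python3 -c "
from st import *
st()
for n in ('wrist','side'): cv2.imwrite(f'pics/{n}7.png',manip.snapshot(n))
i=cv2.imread('pics/side7.png')[135:250,140:350]
cv2.imwrite('pics/side7z.png',cv2.resize(i,None,fx=3.8,fy=3.8,interpolation=cv2.INTER_CUBIC))
"
```

```text
t 8.68 tcp [ 0.4608 -0.0954  0.174 ] box-xy [-0.0005 -0.1463] Fbox [ 0.15  0.28 -0.85] yawerr -0.0 gap -0.003
```

View pics/side7z.png

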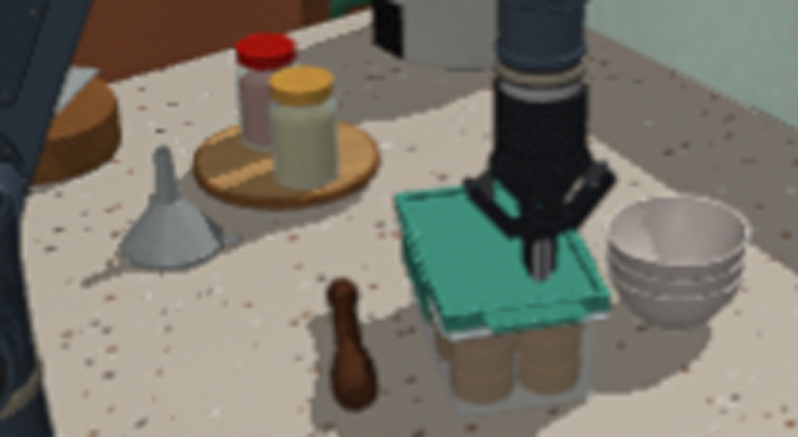

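View pics/wrist7.png

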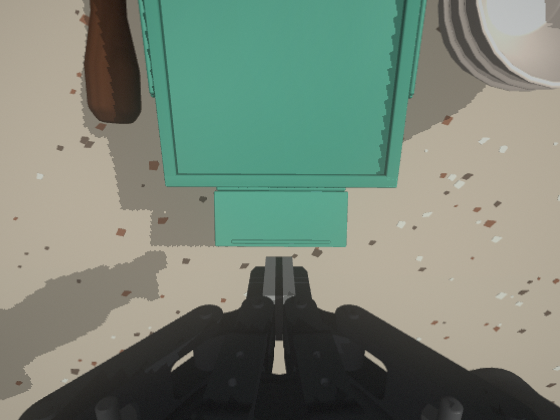

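In the wrist view the -y wing is open. Its free edge is at row 246 (columns 215–347), and the lid edge is at row 187. I'll compare with the model.

```bash
python3 -c "
from st import *
c=manip.get_calibration('wrist')
print(proj(c,b2w(b,lid[[1,2]])).round(1))
for a in (1.6,1.8,1.95,2.1,2.3): print(a,proj(c,b2w(b,edge(-1,a))).round(1), edge(-1,a)[0])
"
```

```text
[[393.6 187.9]
 [162.6 187.7]]
1.6 [[341.6 244.5]
 [214.6 244.4]] [ 0.043     -0.1528962  0.1171083]
1.8 [[344.  247.1]
 [212.2 247. ]] [ 0.043      -0.1513246   0.12455522]
1.95 [[345.9 247.6]
 [210.2 247.5]] [ 0.043      -0.14918993  0.12985375]
2.1 [[347.9 246.8]
 [208.2 246.6]] [ 0.043      -0.14628742  0.13477378]
2.3 [[350.6 243.3]
 [205.4 243.2]] [ 0.043      -0.14133797  0.1405556 ]
```

The model agrees. Now I'll descend on the -y wing.

Emit:
arm_command(rows=[[[-1.5,-3.5,0],0,1],[[0,0,-18],0,1],[[0,0,-10],0,1],[[0,0,-10],0,1],[[0,0,-10],0,1],[[0,0,-10],0,1],[[0,0,-10],0,1],[[0,0,-8],0,1],[[0,0,-8],0,1],[[0,0,-8],0,1],[[0,0,0],0,1]])

```text
t: 10.15
tcp_pos: [0.4596, -0.0991, 0.0825]
tool_rot: [0.835, 0.551, -0.001, -0.001]
force: [-0.3, -1.6, -1.4]
finger_gap: 0.003
```

```bash
python3 -c "
from st import *
st()
cv2.imwrite('pics/w8.png',manip.snapshot('wrist'))
"
```

```text
t 10.15 tcp [ 0.4596 -0.0991  0.0825] box-xy [-0.0002 -0.1502] Fbox [ 0.33 -1.56 -1.36] yawerr 0.001 gap 0.003
```

View pics/w8.png

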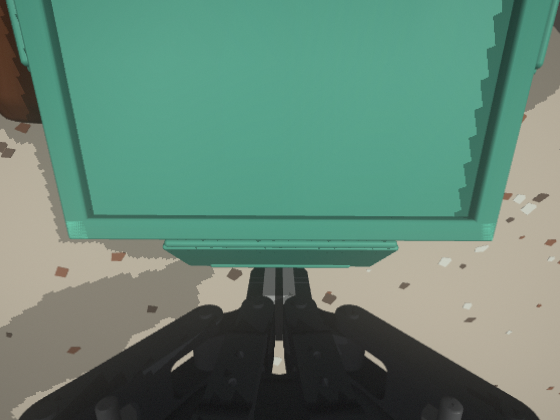

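The wing is folded down, with its free edge at row 267 against the finger. Now I'll push inward (+y box) while lowering a little.

Emit:
arm_command(rows=[[[1.6,3.7,-0.5],0,1],[[1.6,3.7,-0.5],0,1],[[0.8,1.8,-0.5],0,1],[[0,0,0],0,1]])

```text
t: 10.7
tcp_pos: [0.4642, -0.09, 0.0818]
tool_rot: [0.835, 0.551, -0.0, 0.0]
force: [-2.6, -3.7, -4.0]
finger_gap: -0.003
```

```bash
python3 -c "
from st import *
st()"
```

```text
t 10.7 tcp [ 0.4642 -0.09    0.0818] box-xy [ 0.0004 -0.14  ] Fbox [-0.88 -4.45 -3.96] yawerr 0.001 gap -0.003
```

Emit:
arm_command(rows=[[[0.6,1.4,-0.5],0,1],[[0,0,0],0,1]])

```text
t: 10.95
tcp_pos: [0.4646, -0.0889, 0.0813]
tool_rot: [0.835, 0.551, -0.0, 0.0]
force: [-3.1, -6.2, -3.2]
finger_gap: 0.001
```

```bash
python3 -c "
from st import *
st()"
```

```text
t 10.95 tcp [ 0.4646 -0.0889  0.0813] box-xy [ 0.0004 -0.1388] Fbox [-0.38 -6.87 -3.23] yawerr 0.001 gap 0.001
```

Emit:
arm_command(rows=[[[0.6,1.4,-0.5],0,1],[[0,0,0],0,1]])

```text
t: 11.2
tcp_pos: [0.4651, -0.0877, 0.0808]
tool_rot: [0.835, 0.551, -0.0, 0.0]
force: [-3.1, -6.0, -3.7]
finger_gap: -0.001
```

```bash
python3 -c "
from st import *
st()"
```

```text
t 11.2 tcp [ 0.4651 -0.0877  0.0808] box-xy [ 0.0003 -0.1375] Fbox [-0.49 -6.74 -3.74] yawerr 0.001 gap -0.001
```

Emit:
arm_command(rows=[[[0.6,1.4,-0.5],0,1],[[0,0,0],0,1]])

```text
t: 11.45
tcp_pos: [0.4657, -0.0863, 0.0802]
tool_rot: [0.835, 0.551, -0.001, 0.0]
force: [-3.2, -5.8, -4.0]
finger_gap: 0.005
```

```bash
python3 -c "
from st import *
st()"
```

```text
t 11.45 tcp [ 0.4657 -0.0863  0.0802] box-xy [ 0.0004 -0.136 ] Fbox [-0.62 -6.54 -3.95] yawerr 0.001 gap 0.005
```

Emit:
arm_command(rows=[[[0.6,1.4,-0.5],0,1],[[0,0,0],0,1]])

```text
t: 11.7
tcp_pos: [0.4664, -0.0848, 0.0797]
tool_rot: [0.835, 0.551, -0.0, 0.0]
force: [-2.7, -5.9, -3.6]
finger_gap: -0.0
```

```bash
python3 -c "
from st import *
st()"
```

```text
t 11.7 tcp [ 0.4664 -0.0848  0.0797] box-xy [ 0.0004 -0.1344] Fbox [-0.16 -6.44 -3.61] yawerr 0.001 gap -0.0
```

Emit:
arm_command(rows=[[[0.6,1.4,0],0,1],[[0,0,0],0,1]])

```text
t: 11.95
tcp_pos: [0.467, -0.0833, 0.0796]
tool_rot: [0.835, 0.551, -0.0, 0.0]
force: [-2.3, -5.7, -5.8]
finger_gap: 0.001
```

```bash
python3 -c "
from st import *
st()"
```

```text
t 11.95 tcp [ 0.467  -0.0833  0.0796] box-xy [ 0.0004 -0.1328] Fbox [ 0.1  -6.11 -5.77] yawerr 0.001 gap 0.001
```

Emit:
arm_command(rows=[[[0.6,1.4,-1],0,1],[[0,0,0],0,1]])

```text
t: 12.2
tcp_pos: [0.4679, -0.0813, 0.079]
tool_rot: [0.835, 0.55, 0.0, -0.0]
force: [-0.9, -2.2, -0.6]
finger_gap: -0.004
```

```bash
python3 -c "
from st import *
st();cv2.imwrite('pics/w9.png',manip.snapshot('wrist'))
c=manip.get_calibration('wrist')
print(proj(c,b2w(b,lid[[1,2]])).round(1))
for a in (.02,.1,.2,.3): print(a,proj(c,b2w(b,edge(-1,a))).round(1))
"
```

```text
t 12.2 tcp [ 0.4679 -0.0813  0.079 ] box-xy [ 0.0004 -0.1306] Fbox [ 0.01 -2.42 -0.58] yawerr 0.0 gap -0.004
[[486.5 296.1]
 [ 70.4 296.1]]
0.02 [[366.4 255.5]
 [190.5 255.5]]
0.1 [[366.1 261.4]
 [190.9 261.4]]
0.2 [[365.9 269. ]
 [191.1 269. ]]
0.3 [[365.9 276.8]
 [191.1 276.8]]
```

View pics/w9.png

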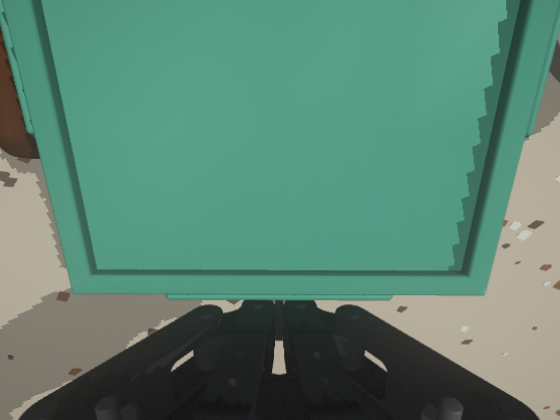

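The force dropped, so the ridge has snapped over, and the lid edge is still where predicted (row 295). I'll press slightly more to seat it, then withdraw.

Emit:
arm_command(rows=[[[0.6,1.4,0],0,1],[[0,0,0],0,1]])

```text
t: 12.5
tcp_pos: [0.4681, -0.0808, 0.079]
tool_rot: [0.835, 0.551, -0.0, 0.0]
force: [-4.0, -6.9, -0.5]
finger_gap: 0.003
```

```bash
python3 -c "
from st import *
st()"
```

```text
t 12.5 tcp [ 0.4681 -0.0808  0.079 ] box-xy [ 0.0004 -0.13  ] Fbox [-0.92 -7.89 -0.54] yawerr 0.001 gap 0.003
```

Emit:
arm_command(rows=[[[0.4,0.9,0],0,1],[[0,0,0],0,1]])

```text
t: 12.75
tcp_pos: [0.4682, -0.0807, 0.079]
tool_rot: [0.834, 0.551, -0.001, 0.0]
force: [-5.9, -10.4, 0.7]
finger_gap: -0.003
```

```bash
python3 -c "
from st import *
st()"
```

```text
t 12.75 tcp [ 0.4682 -0.0807  0.079 ] box-xy [ 0.0005 -0.1299] Fbox [ -1.35 -11.88   0.65] yawerr 0.002 gap -0.003
```

Hard stop reached. Withdrawing, then a look from above.

Emit:
arm_command(rows=[[[-3,-7,0],0,1],[[-8,-18,0],0,1],[[-8,-18,0],0,1],[[0,0,40],0,1],[[0,0,50],0,1],[[0,0,40],0,1],[[0,0,0],0,1]])

```text
t: 13.62
tcp_pos: [0.4521, -0.123, 0.2119]
tool_rot: [0.835, 0.55, 0.002, 0.004]
force: [-0.2, 0.5, 0.0]
finger_gap: 0.0
```

```bash
python3 -c "
from st import *
st()
c=manip.get_calibration('wrist')
for n in ('wrist','top','side'): cv2.imwrite(f'pics/{n}f.png',manip.snapshot(n))
print(proj(c,b2w(b,lid[[1,2]])).round(1))
for a in (.02,.1,.3,1.1): print(a,proj(c,b2w(b,edge(-1,a))).round(1))
z=lambda n:cv2.imread(f'pics/{n}f.png')
cv2.imwrite('pics/topfz.png',cv2.resize(z('top')[165:275,190:320],None,fx=5.4,fy=5.4,interpolation=cv2.INTER_CUBIC))
cv2.imwrite('pics/sidefz.png',cv2.resize(z('side')[135:250,140:350],None,fx=3.8,fy=3.8,interpolation=cv2.INTER_CUBIC))
"
```

```text
t 13.62 tcp [ 0.4521 -0.123   0.2119] box-xy [ 0.0023 -0.1751] Fbox [-0.39  0.43  0.  ] yawerr 0.0 gap 0.0
[[376.8 135.3]
 [172.2 135.6]]
0.02 [[325.3 137.6]
 [224.6 137.7]]
0.1 [[325.2 141.3]
 [224.7 141.4]]
0.3 [[325.2 150.2]
 [224.8 150.4]]
1.1 [[327.8 179.8]
 [222.2 180. ]]
```

View pics/wristf.png

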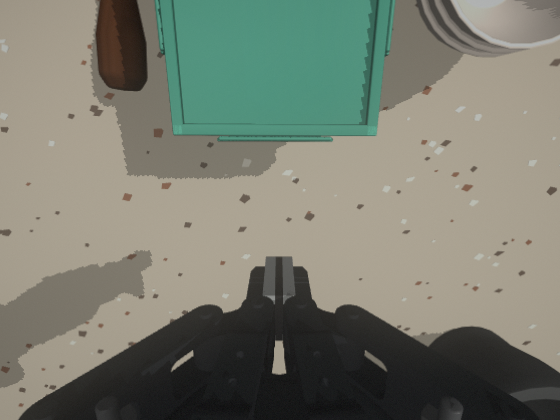

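View pics/topfz.png

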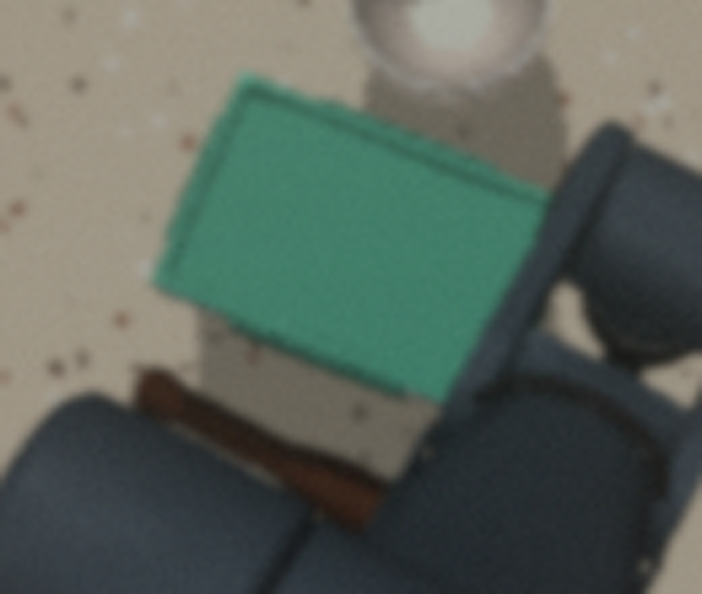

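View pics/sidefz.png

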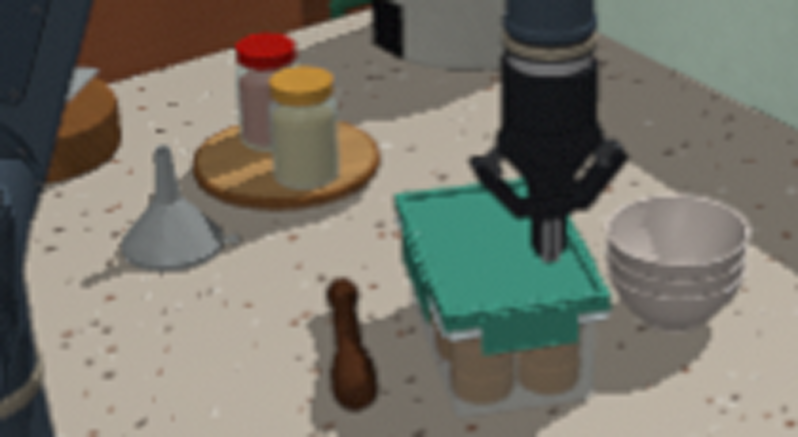

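The lid edge is at row 135 and the wing only shows down to row 140, so it hangs flat by itself, as the side view also shows. The lid corners are still at (245,78) and (157,285), so the box has not moved. The long-side wings are shut and the gripper is clear. Handing in.

```bash
python3 -c "
from h import *
print(manip.sign_off())"
```

```text
the job is handed in; nothing more can be done
None
```

Both end wings of the palm-sugar box are folded over and snapped under the rim, and I handed the job in at about 14 s. I used the shut fingertips, doing the +y wing first and then the -y wing. Each was pressed until the force dropped as the ridge passed the lip and then met a hard stop.

- **Wings:** after backing off, both stayed flat by themselves. The +y wing matched an angle of about 0.02 in the wrist picture. The -y wing showed only a 5-pixel sliver beyond the lid edge, about 2 pixels more than the model's 0.02 line. I took that to be the hinge, because the side view shows the wing flat.
- **Box and surroundings:** the two lid corners visible at the end were at their starting pixels. One mid-task image comparison gave a shift of about 0.5 px, but the lid-edge checks after it did not show one. The long-side wings look shut, and what the last pictures show (pestle, bowls, jars and funnel) stands where it did. The mortar was never near the arm's path and I did not check it at the end.
- **Force:** the level push peaked at about 10 N on the +y wing and 12 N for a moment on the -y wing. The -y peak is right at the sliding limit; the TCP moved only 0.1 mm in that last step and the lid corners had not moved afterwards.

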